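Free a seized rod stopper, drain it and lay it in its cradle

ROBOT

A 6-joint arm with a two-finger parallel gripper is mounted at the origin on the work surface. World frame = base frame: x ahead of the robot, y to its left, z up, the work surface at z = 0. Lengths are in m, angles in rad, forces in N, time in s.
With the tool pointing down it reaches from about 0.25 to 0.725 m from the base axis. Payload 9.7 kg.
Tool frame: the origin (TCP) lies at the very end of the fingers, on their centre line; the grasp point (between the pads) lies 19 mm behind it (robot.grip_depth is the distance from the TCP to the grasp point, in m); z points along the fingers, y is the line along which they close (so a half turn about z gives the same grasp; the last joint's range is limited). The gripper opens to 85 mm and grips with 20 to 120 N. Pads are 22 mm wide; open, the fingers measure 114 mm over their backs; the gripper's body (76 mm by 85 mm) begins 54 mm behind the grasp point. The pads swing forward as they close: fully open they stand 13 mm farther back than shut.
Start: joints at [1.107, 0.087, 0.176, 1.66, 0, 1.571], TCP at [0.246, 0.492, 0.231] pointing down, gripper open.
Joint ranges: [-3.13, 3.13], [-0.85, 1.81], [-1.15, 1.24], [-2.2, 2.28], [-1.44, 1.52], [-3.14, 3.14]. Speed limits (rad/s): [2.22, 2.22, 2.57, 3.14, 3.14, 3.14].

INTERFACE

Orientations are given as a rotation vector (axis times angle).
In Python, from workcell import robot gives the robot as it stands.
- The arm moves only by the shell command python3 -m inch 'ROWS' [FORCE]. ROWS is text: rows parted by semicolons, each of 7 numbers parted by spaces: the closure, from 0 (fully open) to 1 (shut), then the shift along the tool's x, y, z scaled (see below), then the turn, a rotation vector about the tool's x, y, z scaled (see below). In form: claw dx dy dz ax ay az; .... A call has 1 to 5 rows; each row shifts and turns the commanded pose from where the row before left it, along the tool's axes as they then stand; what a row does not reach is not made up. The controller multiplies each number of a shift by 5 cm and each number of a turn by 30 degrees. A row lasts 1/10 s, in which the tool goes at most 50 mm and 8.59 degrees, less where a joint would pass 70% of its speed; a pose out of reach is approached as far as the arm can. A call with a number of a shift or a turn outside -1 to 1 is refused whole. A call with a gripper value outside its range is refused whole. The fingers move at their own pace and stop on an object; FORCE is the grip in N (left out, the last holds). Time passes only in rows, so rows that do not move let the fingers close. It gives the time, the measured TCP pose, the force, the opening and the grip force at its end, in the units of the state.
- robot.observe(): the state, without advancing time (a new reading comes with each control period).
- robot.grab_frame(name): name is "scene" or "top" or "wrist"; returns the picture (384x512x3 uint8, red, green, blue); there is no depth.
- robot.camera_info(name): a dict with "intrinsics" (3x3 intrinsics, pixels), "pose" (4x4, takes a point from camera to world coordinates); the wrist camera has in their place "T_tool_cam" (4x4, takes a point from camera to tool coordinates, whose origin is the TCP and whose axes are the flange's). Camera axes: x right, y down, z forward; pixel columns grow to the right and rows downward; lengths in m; the calibration is good to about 2 mm. A picture is of the moment at which its call begins: read the wrist's pose just before it. camera_info takes no time and is no camera call.
- robot.hand_in(): hands the job in; it is judged then, once.
The state is a dict: "t": time; "qpos": joint angles; "qvel": joint speeds; "effort": joint torques, N m; "tool_pos": TCP position; "ee_rot": TCP orientation; "wrist_force": force on the tool from outside, world axes, zero at the start; "ft_torque": the same for the moment, N m; "gripper_width": finger opening in m; "grip_force": force on a finger pad.
Only numpy, scipy, OpenCV 4.12 (cv2) and the standard library are available. Lean on these libraries where they do the work, as an engineer would, in place of code of your own. Each camera call takes 0.05 s, during which the arm holds its last target. There are 200 camera calls.

TASK

The white rod stopper of the amber bottle has seized in its tapered neck: twist it counter-clockwise to break it free, then draw it out. Set it on the sloping drip rest, rod end down against the foot plate, and let go so that it drains there on its own for a moment; then take it again by the rod and lay it gently in the level cradle, its thick part in the wide notch and its rod in the narrow one. Do not let the stopper touch the bench, and leave everything else where it is.

Things in the scene. Friction and masses are not known exactly. Their poses are not given: they have to be found in the camera images.
- stopper: White rod stopper, 60-110 g, upright in the bottle. Origin on the axis under the flange; z along the axis to the head. Flat grip tab z = 5 to 43 mm, 30 wide along x, 10 thick along y; flange dia 34, z = 0 to 5; plug dia 28, z = -20 to 0, tapering to 24 at -34; round rod dia 12 down to -105. Mass centre near z = -17. Tab at any yaw. Its flange sits on the rim.
- stopper_tip (a point): Centre of the stopper's rod end, 105 mm from the stopper's origin along its -z.
- bottle: Amber glass bottle with the rod stopper, 76 mm across, 140 mm tall, neck 48 mm across, fixed upright to the bench by a steel foot 96 mm across. Origin at the centre of its underside. Other amber bottles nearby have white screw caps.
- mouth (a point): Centre of the bottle's rim, 140 mm above the bench; bore 32 mm across. A straight pull of up to 40 N will not bring the seized stopper.
- seat (a joint): Turn of the stopper's seat in the neck, rad, counter-clockwise from above positive; starts within 0.08 of 0. Turn the stopper by its tab, gripped firmly (60 N or more), counter-clockwise against about 0.2 N m (clockwise it is jammed): after 0.3 to 0.7 rad it has given, the seat stops following (near 0.45), and it lifts straight out with little drag.
- drip_rest: Fixed steel rest: a plate sloping 45 degrees with two 90-degree V notches and a foot plate, on a base 70 x 130 mm. The stopper lies in it at 45 degrees, head up: in the rest's frame its axis rises towards +y, and it is laid in and lifted off along the slope's normal, which leans 45 degrees to -y. The sloping plate is 40 mm below the axis. Origin at the underside.
- drip_seat (a point): Where the stopper's origin is when it lies in the drip rest, rod end on the foot plate; about 114 mm above the bench. Wide notch (for the plug) 10 mm down the axis, narrow notch (for the rod) 92 mm down, each 8 mm long; the rod between is free to grasp. Laid in a few mm high along the slope it slides to the foot plate or stays.
- drip_foot (a point): Where the stopper's rod end is then; the line from here to drip_seat is the stopper's axis.
- cradle: Fixed steel plate 60 x 125 mm, 8 mm thick, with two upright 90-degree V notches along its own y axis. The stopper lies in it level, 48 mm above the bench and 40 mm above the plate, head towards the cradle's +y. Origin at the centre of the underside.
- cradle_seat (a point): Where the stopper's origin is when it lies in the cradle, 48 mm above the bench. Wide notch (for the plug) 10 mm from here towards cradle_foot, narrow notch (for the rod) 92 mm, each 8 mm long. Some 5 mm off along the axis it still lies true.
- cradle_foot (a point): Where the stopper's rod end is then, 105 mm from cradle_seat; the line between them is level.
- amber_a: Bystander: small amber bottle, loose; leave it. Origin at the centre of its underside.
- amber_b: Bystander: small amber bottle, loose; leave it. Origin at the centre of its underside.
- dish: Bystander: petri dish, loose; leave it. Origin at the centre of its underside.
- marker: Bystander: marker pen, loose; leave it. Origin at the centre of its underside.
- tip_rack: Bystander: red rack of pipette tips, loose; leave it. Origin at the centre of its underside.
- beaker: Bystander: glass beaker, loose; leave it. Origin at the centre of its underside.
- jar: Bystander: white jar, loose; leave it. Origin at the centre of its underside.
Mind the look-alikes: they are no part of the job. Leave any purple look-alike of the cradle alone.

How it is judged:
By the outcome, as a careful person would: the job done as asked, in the order asked, and still so for the second after the job is handed in, with the robot touching nothing.
It also fails if it takes over 64 s, if anything falls off the work surface, if the arm or the gripper's body presses on something with over 40 N, if the wrist force passes 120 N, or if a joint passes its speed limit or range.

## Working session

There is one attempt and no reset: what is moved stays moved. The work goes in short steps, Python scripts to look and compute and a shell command to move; the robot and the scene stay as the last step left them, time stands still between calls to the robot, and variables do not carry over. Pictures are saved under pics/ and viewed, at most 10 in all, crops included, and the job is handed in when it is done.

```bash
ls; mkdir -p pics; python3 - <<'E'
from workcell import robot
import cv2,numpy as np
np.set_printoptions(precision=4,suppress=True)
a=robot.grab_frame("scene");b=robot.grab_frame("top")
cv2.imwrite("pics/scene0.png",a[...,::-1]);cv2.imwrite("pics/top0.png",b[...,::-1])
for n in("scene","top"):
    c=robot.camera_info(n);print(n,c["intrinsics"],c["pose"])
print(robot.camera_info("wrist"));print(robot.observe())
E
```

```text
pics
scene [[397.5972   0.     259.0853]
 [  0.     397.5972 191.2085]
 [  0.       0.       1.    ]] [[ 0.2464  0.4909 -0.8357  1.312 ]
 [ 0.9692 -0.1233  0.2133 -0.182 ]
 [ 0.0017 -0.8625 -0.5061  0.5995]
 [ 0.      0.      0.      1.    ]]
top [[464.9766   0.     256.5025]
 [  0.     464.9766 187.0082]
 [  0.       0.       1.    ]] [[-0.0884 -0.9759  0.1997  0.2827]
 [-0.9961  0.0861 -0.0206  0.007 ]
 [ 0.0029 -0.2008 -0.9796  1.2209]
 [ 0.      0.      0.      1.    ]]
{'intrinsics': array([[280.0905,   0.    , 257.3035],
       [  0.    , 280.0905, 192.1746],
       [  0.    ,   0.    ,   1.    ]]), 'T_tool_cam': array([[-0.0008, -0.9536, -0.3011,  0.0767],
       [ 1.    , -0.0006, -0.0007, -0.0003],
       [ 0.0005, -0.3011,  0.9536, -0.1416],
       [ 0.    ,  0.    ,  0.    ,  1.    ]])}
{'t': 0.1, 'qpos': array([ 1.107 ,  0.0874,  0.1752,  1.6598, -0.    ,  1.5708]), 'qvel': array([-0.0001, -0.0024,  0.0027, -0.0003,  0.0005, -0.0004]), 'effort': array([ -0.0009, -52.1563,  46.5652,   0.016 ,  -0.    ,  -0.    ]), 'tool_pos': array([0.246 , 0.4917, 0.2306]), 'ee_rot': array([-0.7219, -3.0573,  0.0018]), 'wrist_force': array([-0.1639,  0.4163, -0.4423]), 'ft_torque': array([ 0.0036, -0.0291, -0.0435]), 'grip_force': 0.0, 'gripper_width': 0.08523614576097675}
```

View pics/scene0.png

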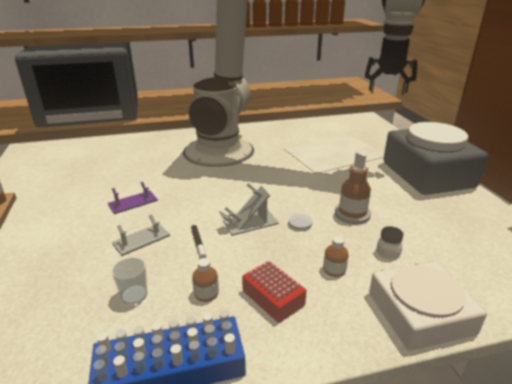

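View pics/top0.png

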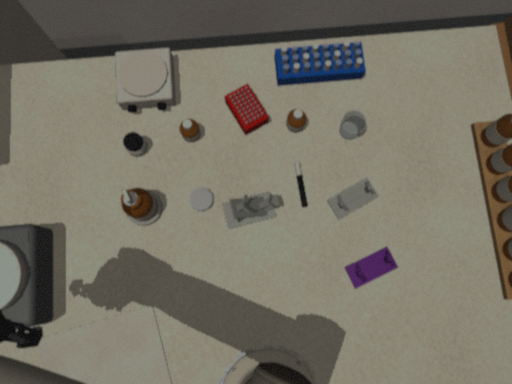

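The bottle with the white tab is at scene (355,190) and top (138,205). The small amber bottles at scene (205,280) and (336,257) have round screw caps, so they are not it. The grey cradle is at scene (141,237) and top (353,198); the purple one at scene (133,197) and top (371,267) is the decoy. The drip rest is at scene (250,212) and top (252,208). I'll confirm these in one enlarged crop.

```bash
python3 - <<'E'
import cv2,numpy as np
s=cv2.imread("pics/scene0.png");t=cv2.imread("pics/top0.png")
def c(i,u,v,w,h):
    return cv2.resize(i[v:v+h,u:u+w],(266,300),interpolation=cv2.INTER_CUBIC)
# each crop: 66.5x75 px ->4x ; rest 
R=[(t,105,172,66,75),(t,217,172,66,75),(t,320,162,66,75)]
S=[(s,325,148,66,75),(s,215,170,66,75),(s,108,198,66,75)]
m=np.vstack([np.hstack([c(*r) for r in R]),np.hstack([c(*r) for r in S])])
cv2.imwrite("pics/m1.png",m)
E
```

```text
(no output)
```

View pics/m1.png

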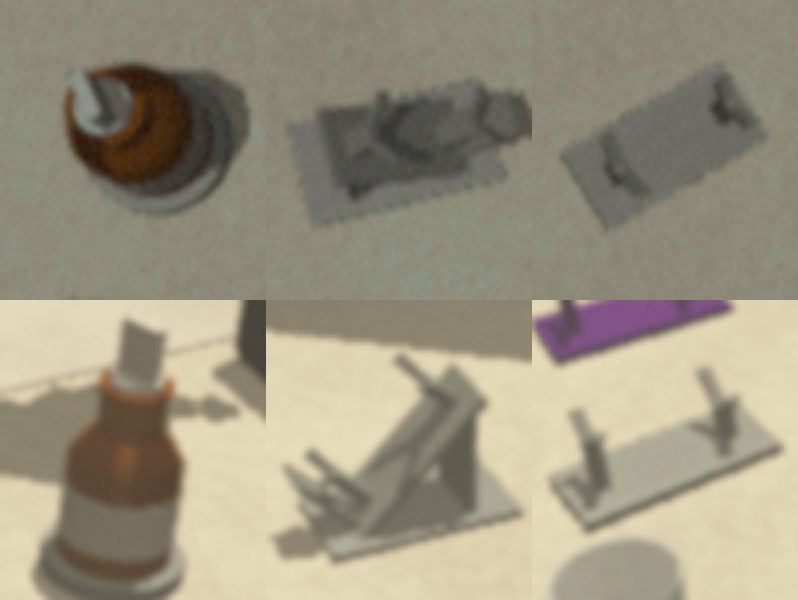

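The crop confirms the picks. The bottle has a flat white tab standing in its neck. The grey rest slopes with its high side towards world +y. The grey cradle's two posts are at crop (595,455) and (720,410). Next: rough positions, then wrist views.

```bash
cat > h.py <<'E'
from workcell import robot
import numpy as np, cv2
from scipy.spatial.transform import Rotation as Ro
np.set_printoptions(precision=4,suppress=True)
def cam(n):
    c=robot.camera_info(n)
    if n!="wrist": return c["intrinsics"],c["pose"]
    o=robot.observe();T=np.eye(4);T[:3,:3]=Ro.from_rotvec(o["ee_rot"]).as_matrix();T[:3,3]=o["tool_pos"]
    return c["intrinsics"],T@c["T_tool_cam"]
def ray(C,uv):
    K,P=C;d=P[:3,:3]@np.linalg.solve(K,[uv[0],uv[1],1.]);return P[:3,3],d/np.linalg.norm(d)
def onplane(C,uv,z):
    o,d=ray(C,uv);return o+d*(z-o[2])/d[2]
def tri(*obs):
    A=np.zeros((3,3));b=np.zeros(3);R=[ray(C,uv) for C,uv in obs]
    for o,d in R:
        M=np.eye(3)-np.outer(d,d);A+=M;b+=M@o
    p=np.linalg.solve(A,b);return p,max(np.linalg.norm((np.eye(3)-np.outer(d,d))@(p-o)) for o,d in R)
def proj(C,p):
    K,P=C;q=K@(P[:3,:3].T@(np.asarray(p)-P[:3,3]));return q[:2]/q[2]
def down(yaw): # tool y axis at world yaw, pointing down
    y=np.array([np.cos(yaw),np.sin(yaw),0]);z=np.array([0,0,-1.]);return np.c_[np.cross(y,z),y,z]
def go(p,R=None,rot_first=True):
    "row units: turn, then shift in axes after (before) the turn"
    o=robot.observe();C=Ro.from_rotvec(o["ee_rot"]).as_matrix();R=C if R is None else R
    t=Ro.from_matrix(C.T@R).as_rotvec();s=(R if rot_first else C).T@(np.asarray(p)-o["tool_pos"])
    print("turn units",t/np.pi*6,"rows",np.degrees(np.linalg.norm(t))/8.59,"| shift units",s/.05,"rows",np.linalg.norm(s)/.05)
E
python3 - <<'E'
from h import *
S=cam("scene");T=cam("top")
t=lambda x,y,u,v:(u+x/4.03,v+y/4); 
print("tab top",tri((S,t(145,325-300,325,148)),(T,t(78,75,105,172))))
print("flange",tri((S,t(137,385-300,325,148)),(T,t(103,110,105,172))))
print("bottle foot",onplane(T,t(157,150,105,172),.006))
print("cradle corners",[onplane(T,t(x-532,y,320,162),.008)[:2] for x,y in((560,155),(720,62),(768,130),(607,230))])
print("drip corners",[onplane(T,t(x-266,y,217,172),.006)[:2] for x,y in((287,125),(318,228),(508,178))])
print("wide/narrow posts cradle scene/top L", tri((S,t(580-532,110,108,198)),(T,t(725-532,85,320,162))), "R",tri((S,t(708-532,70,108,198)),(T,t(612-532,145,320,162))))
E
```

```text
tab top (array([0.5112, 0.2833, 0.1832]), np.float64(0.0019014531362519973))
flange (array([0.5009, 0.2857, 0.1354]), np.float64(0.0018034402700739833))
bottle foot [0.4961 0.2827 0.006 ]
cradle corners [array([ 0.4766, -0.201 ]), array([ 0.53  , -0.3144]), array([ 0.4813, -0.3396]), array([ 0.4243, -0.2256])]
drip corners [array([0.4947, 0.0758]), array([0.4247, 0.0608]), array([ 0.4467, -0.0654])]
wide/narrow posts cradle scene/top L (array([ 0.5034, -0.3041,  0.0644]), np.float64(0.0034658034712645993)) R (array([ 0.4717, -0.2309,  0.0596]), np.float64(0.005187187748203039))
```

```bash
python3 -m inch '0 -0.92 -0.2 -0.14 0 0 0;0 -0.92 -0.2 -0.14 0 0 0;0 -0.92 -0.2 -0.14 0 0 0;0 -0.92 -0.2 -0.14 0 0 0;0 -0.92 -0.2 -0.14 0 0 0'; python3 -m inch '0 -0.92 -0.2 -0.14 0 0 0;0 -0.92 -0.2 -0.14 0 0 0;0 0 0 0 0 0 0;0 0 0 0 0 0 0'
python3 - <<'E'
from h import *
C=cam("wrist");f=robot.grab_frame("wrist");cv2.imwrite("pics/w1.png",f[...,::-1]);np.savez("w1.npz",f=f,K=C[0],P=C[1])
print(robot.observe()["tool_pos"],robot.observe()["qpos"])
E
python3 -m inch '0 0 -0.9 0 0 0 0;0 0 0 0 0 0 0;0 0 0 0 0 0 0'
python3 - <<'E'
from h import *
C=cam("wrist");f=robot.grab_frame("wrist");cv2.imwrite("pics/w2.png",f[...,::-1]);np.savez("w2.npz",f=f,K=C[0],P=C[1])
a=cv2.imread("pics/w1.png");b=cv2.imread("pics/w2.png");
cv2.imwrite("pics/m2.png",cv2.resize(np.hstack([a[50:350,156:356],b[50:350,156:356]]),None,fx=2,fy=2))
E
```

```text
t: 0.6
tool_pos: [0.4305, 0.3428, 0.2663]
ee_rot: [-0.722, -3.057, 0.0]
wrist_force: [0.3, 1.1, 0.3]
gripper_width: 0.0853
grip_force: 0.0
t: 1.0
tool_pos: [0.5033, 0.2844, 0.2796]
ee_rot: [-0.725, -3.056, 0.001]
wrist_force: [-0.1, 0.0, -0.2]
gripper_width: 0.0855
grip_force: 0.0
[0.5025 0.2852 0.2797] [0.5161 0.1827 0.3776 1.7668 0.0003 0.9806]
t: 1.35
tool_pos: [0.4815, 0.2456, 0.2807]
ee_rot: [0.72, 3.057, 0.001]
wrist_force: [-0.5, 0.0, -0.1]
gripper_width: 0.0857
grip_force: 0.0
```

View pics/m2.png

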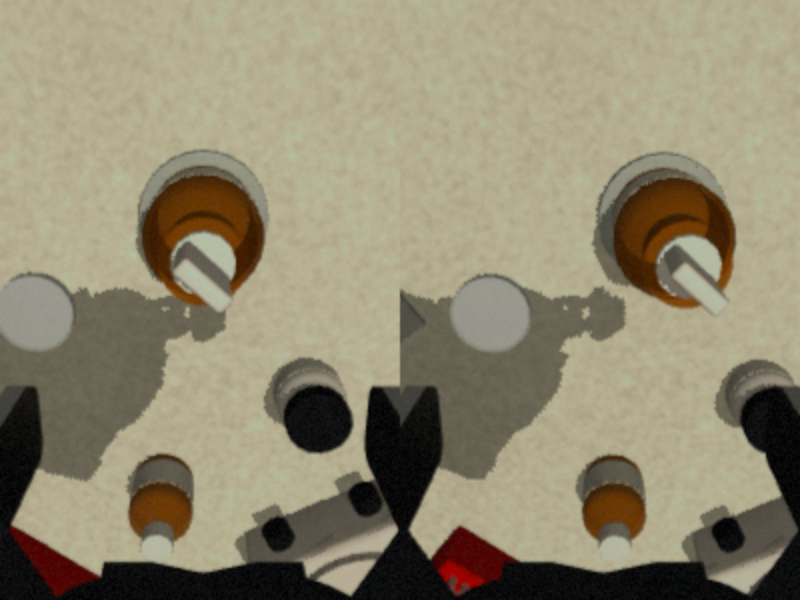

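Wrist view 1 shows the flange circle near montage (205,263) and the bright tab top face running (180,260)–(227,305); in view 2 they are at (690,268) and (675,255)–(722,308). I'll segment them in both views.

```bash
python3 - <<'E'
from h import *
out=[]
for n in("w1","w2"):
    D=np.load(n+".npz");f=D["f"]
    u0,v0=(230,155) if n=="w1" else (272,155)
    c=cv2.resize(f[v0:v0+60,u0:u0+60],None,fx=6,fy=6,interpolation=cv2.INTER_CUBIC)[...,::-1].copy()
    g=cv2.GaussianBlur(c,(0,0),4).astype(int);h=cv2.cvtColor(g.astype(np.uint8),cv2.COLOR_BGR2HSV)
    white=((h[...,1]<70)&(h[...,2]>90)).astype(np.uint8)
    k,l,s,ce=cv2.connectedComponentsWithStats(white)
    print(n,s[1:][s[1:,4]>500],[(x,g[y,x].tolist(),h[y,x].tolist()) for x,y in((90,200),(150,160),(150,220),(180,190),(200,260),(220,280),(130,260))])
    m=cv2.cvtColor(white*255,cv2.COLOR_GRAY2BGR)
    out.append(np.vstack([c,m]) if 0 else c)
cv2.imwrite("pics/m3.png",np.hstack(out))
E
```

```text
w1 [[    0     0   360   360 74604]] [(90, [127, 146, 152], [23, 42, 152]), (150, [83, 94, 99], [21, 41, 99]), (150, [164, 188, 183], [36, 33, 188]), (180, [85, 96, 102], [19, 43, 102]), (200, [164, 187, 181], [38, 31, 187]), (220, [164, 188, 182], [38, 33, 188]), (130, [7, 60, 114], [15, 239, 114])]
w2 [[    0     0   360   360 74801]] [(90, [93, 106, 112], [21, 43, 112]), (150, [93, 107, 113], [21, 45, 113]), (150, [142, 161, 166], [24, 37, 166]), (180, [161, 185, 180], [36, 33, 185]), (200, [153, 176, 177], [29, 35, 177]), (220, [150, 173, 175], [28, 36, 175]), (130, [54, 87, 119], [15, 139, 119])]
```

View pics/m3.png

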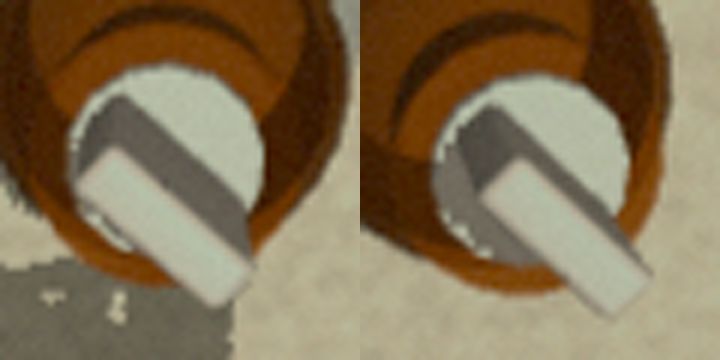

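The enlarged crops show the top-face corners: (112,148), (252,262), (215,306), (75,188) in view 1, and (160,158), (292,270), (255,318), (122,195) in view 2. The flange circle centres are at about (167,160) and (172,170).

```bash
python3 - <<'E'
from h import *
A=np.load("w1.npz");B=np.load("w2.npz");A=(A["K"],A["P"]);B=(B["K"],B["P"])
a=lambda x,y:(230+x/6-.4,155+y/6-.4)
b=lambda x,y:(272+x/6-.4,155+y/6-.4)
P=[tri((A,a(*p)),(B,b(*q))) for p,q in zip(((112,148),(252,262),(215,306),(75,188)),((160,158),(292,270),(255,318),(122,195)))]
for p in P: print(p)
p=np.array([x[0] for x in P]);print("centre",p.mean(0));d=p[1]+p[2]-p[0]-p[3];print("long yaw",np.degrees(np.arctan2(d[1],d[0])),np.linalg.norm(d)/2)
print("flange tri",tri((A,a(167,160)),(B,b(172,170))),onplane(A,a(167,160),.145),onplane(B,b(172,170),.145))
z=.183;q=np.array([[onplane(A,a(*u),z) for u in((112,148),(252,262),(215,306),(75,188))],[onplane(B,b(*u),z) for u in((160,158),(292,270),(255,318),(122,195))]]);print(q.mean(1))
for e in q:
    d=e[1]+e[2]-e[0]-e[3];print(np.degrees(np.arctan2(d[1],d[0])),np.linalg.norm(d)/2)
S=cam("scene");T=cam("top");print(robot.observe()["tool_pos"],robot.observe()["qpos"])
yl=np.arctan2(d[1],d[0])
go([.5,.284,.28],down(yl+np.pi/2));go([.5,.284,.28],down(yl-np.pi/2))
E
```

```text
(array([0.4877, 0.2828, 0.1818]), np.float64(7.432667633894923e-05))
(array([0.5129, 0.2934, 0.1814]), np.float64(0.00018059593677173085))
(array([0.5163, 0.2855, 0.1836]), np.float64(0.00015129797476602316))
(array([0.4903, 0.2753, 0.1826]), np.float64(0.00026789230083357695))
centre [0.5018 0.2842 0.1824]
long yaw 22.164255812732296 0.02767770359950778
flange tri (array([0.5024, 0.2843, 0.1432]), np.float64(6.270814144900027e-05)) [0.502  0.2846 0.145 ] [0.5019 0.2843 0.145 ]
[[0.5017 0.2843 0.183 ]
 [0.5015 0.2843 0.183 ]]
22.258035890899517 0.027562472952992887
21.808671377671377 0.027814858330019954
[0.4819 0.246  0.2807] [0.4718 0.0894 0.2757 1.756  0.0002 0.9343]
turn units [ 0.0014  0.0015 -1.6102] rows 5.62351352280007 | shift units [-0.6178  0.5717  0.0133] rows 0.841839504680533
turn units [ 0.0018 -0.0017  4.3898] rows 15.331089630422033 | shift units [ 0.6178 -0.5717  0.0133] rows 0.8418395046805333
```

Flange tri z is 0.143 and tab top z is 0.182, which match the text. Before gripping I'll look at the empty drip rest and cradle with the wrist camera, two places each.

```bash
cat > snap.py <<'E'
from h import *
import sys
C=cam("wrist");f=robot.grab_frame("wrist");np.savez(sys.argv[1]+".npz",f=f,K=C[0],P=C[1]);print(robot.observe()["tool_pos"])
E
python3 -m inch '0 -0.33 -0.85 0.08 0 0 0;0 -0.33 -0.85 0.08 0 0 0;0 -0.33 -0.85 0.08 0 0 0;0 -0.33 -0.85 0.08 0 0 0;0 -0.33 -0.85 0.08 0 0 0'>/dev/null; python3 -m inch '0 0 0 0 0 0 0;0 0 0 0 0 0 0;0 0 0 0 0 0 0'|tail -3; python3 snap.py d1
python3 -m inch '0 0 -0.7 0 0 0 0;0 0 -0.7 0 0 0 0;0 0 0 0 0 0 0;0 0 0 0 0 0 0;0 0 0 0 0 0 0'>/dev/null; python3 snap.py d2
python3 -m inch '0 -0.53 -0.62 0.24 0 0 0;0 -0.53 -0.62 0.24 0 0 0;0 -0.53 -0.62 0.24 0 0 0;0 -0.53 -0.62 0.24 0 0 0;0 -0.53 -0.62 0.24 0 0 0'>/dev/null; python3 -m inch '0 0 0 0 0 0 0;0 0 0 0 0 0 0;0 0 0 0 0 0 0'>/dev/null; python3 snap.py c1
python3 -m inch '0 0 -1 0 0 0 0;0 0 0 0 0 0 0;0 0 0 0 0 0 0;0 0 0 0 0 0 0'>/dev/null; python3 snap.py c2
python3 - <<'E'
from h import *
for n in("d","c"):
    m=[cv2.resize(np.load(n+k+".npz")["f"][40:340,60:460][...,::-1],None,fx=1,fy=1) for k in"12"]
    cv2.imwrite(f"pics/{n}.png",np.hstack(m))
cv2.imwrite("pics/m4.png",np.vstack([cv2.imread("pics/d.png"),cv2.imread("pics/c.png")]))
E
```

```text
wrist_force: [0.4, 0.4, 0.5]
gripper_width: 0.0854
grip_force: 0.0
[0.4617 0.0194 0.2604]
[ 0.4305 -0.0435  0.2602]
[ 0.4795 -0.2413  0.2009]
[ 0.4573 -0.2862  0.2007]
```

View pics/m4.png

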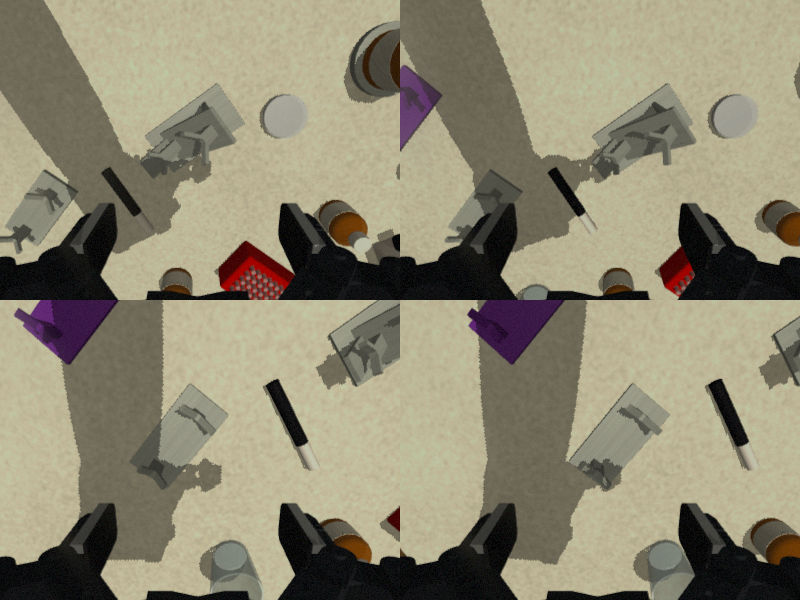

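The montage shows the rest (row 1, near (195,130) and (645,125)) and the cradle (row 2, near (180,435) and (620,435)); purple decoy top-left. Enlarging all four.

```bash
python3 - <<'E'
from h import *
o={"d1":(185,118),"d2":(235,116),"c1":(168,122),"c2":(205,122)}
c=[cv2.convertScaleAbs(cv2.resize(np.load(n+".npz")["f"][v:v+107,u:u+142][...,::-1],(398,300),interpolation=cv2.INTER_CUBIC),alpha=1.5,beta=-40) for n,(u,v) in o.items()]
cv2.imwrite("pics/m5.png",np.vstack([np.hstack(c[:2]),np.hstack(c[2:])]))
E
```

```text
(no output)
```

View pics/m5.png

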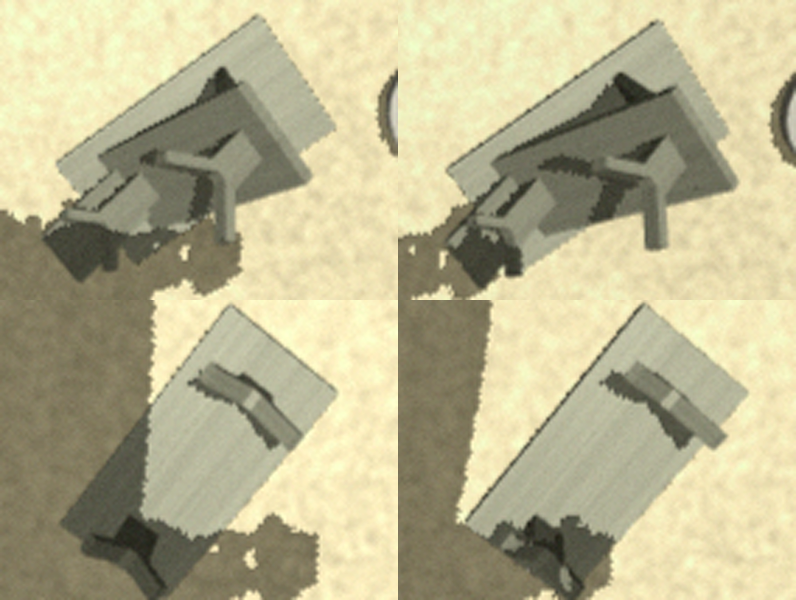

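The crop shows:
- **Rest:** sloping-plate upper corners at (247,85)/(312,178) in d1 and (675,88)/(738,182) in d2. The wide V corner is at (219,178)/(655,180), with tips (148,155),(228,242) and (600,163),(656,248).
- **Cradle:** the wide V is at upper right, (250,405)/(672,398); the narrow one is at lower left.

Triangulating these now.

```bash
cat > m.py <<'E'
from h import *
o={"d1":(185,118),"d2":(235,116),"c1":(168,122),"c2":(205,122)}
W={};
for n in o: D=np.load(n+".npz");W[n]=(D["K"],D["P"])
def px(n,x,y): 
    u,v=o[n]; x=x-398 if n[1]=="2" else x; y=y-300 if n[0]=="c" else y
    return (u+(x+.5)/2.803-.5,v+(y+.5)/2.803-.5)
def T(n,a,b): 
    p,e=tri((W[n+"1"],px(n+"1",*a)),(W[n+"2"],px(n+"2",*b)));return p,e
E
python3 - <<'E'
from m import *
def show(n,L):
    r={}
    for k,(a,b) in L.items(): p,e=T(n,a,b);r[k]=p;print(n,k,p,round(e*1e3,2))
    return r
d=show("d",dict(baseT=((262,15),(660,20)),baseR=((335,128),(728,130)),baseL=((57,160),(447,168)),pT=((247,85),(675,88)),pR=((312,178),(738,182)),pL=((100,157),(493,160)),apex=((219,178),(655,180)),tA=((148,155),(600,163)),tB=((228,242),(656,248))))
c=show("c",dict(cT=((232,305),(645,303)),cR=((337,392),(748,392)),cL=((62,522),(468,520)),val=((250,405),(672,398)),tA=((205,365),(638,362)),tB=((300,435),(725,435))))
yaw=lambda v:np.degrees(np.arctan2(v[1],v[0]))
print("drip yaw base",yaw(d["baseT"]-d["baseL"]),"plate",d["pT"]-d["pL"],yaw(d["pT"]-d["pL"]),"x yaw",yaw(d["pT"]-d["pR"]),yaw(d["baseT"]-d["baseR"]))
print("base len",np.linalg.norm(d["baseT"]-d["baseL"]),"wid",np.linalg.norm(d["baseT"]-d["baseR"]),"centre",(d["baseL"]+d["baseR"])/2,"plate mid",(d["pT"]+d["pR"])/2,"tips mid",(d["tA"]+d["tB"])/2)
print("cradle yaw",yaw(c["cT"]-c["cL"]),yaw(c["cR"]-c["cT"]),"centre",(c["cL"]+c["cR"])/2,np.linalg.norm(c["cT"]-c["cL"]),np.linalg.norm(c["cT"]-c["cR"]),"tips",(c["tA"]+c["tB"])/2)
for n,pt in(("c1",(c1:=[(232,305),(337,392),(62,522)])),("c2",[(645,303),(748,392),(468,520)])):
    q=[onplane(W[n],px(n,*p),.008) for p in pt];print(n,(q[1]+q[2])/2,yaw(q[0]-q[2]),yaw(q[1]-q[0]),np.linalg.norm(q[0]-q[2]),np.linalg.norm(q[0]-q[1]))
E
```

```text
d baseT [ 0.429   0.0678 -0.0022] 0.11
d baseR [0.4967 0.0776 0.0002] 0.91
d baseL [ 0.4489 -0.0618 -0.0028] 0.66
d pT [0.4442 0.0475 0.0777] 0.5
d pR [0.4902 0.0551 0.0855] 0.32
d pL [ 0.4551 -0.038   0.0054] 0.65
d apex [0.468  0.0224 0.1034] 0.69
d tA [0.4442 0.0051 0.1259] 0.46
d tB [0.4964 0.0127 0.0975] 0.09
c cT [ 0.4267 -0.2246  0.0018] 0.29
c cR [ 0.4794 -0.2007  0.0074] 0.13
c cL [ 0.4768 -0.3355  0.0093] 0.32
c val [ 0.4613 -0.2334  0.0378] 1.25
c tA [ 0.4384 -0.24    0.0573] 0.44
c tB [ 0.4797 -0.2211  0.0482] 0.12
drip yaw base 98.70719900432766 plate [-0.011   0.0856  0.0723] 97.30479841741547 x yaw -170.63774104365768 -171.76907265047984
base len 0.13104708912540655 wid 0.06840383049455975 centre [ 0.4728  0.0079 -0.0013] plate mid [0.4672 0.0513 0.0816] tips mid [0.4703 0.0089 0.1117]
cradle yaw 114.28844412344303 24.447542343682752 centre [ 0.4781 -0.2681  0.0083] 0.12186915582522587 0.05806781738720344 tips [ 0.4591 -0.2306  0.0527]
c1 [ 0.4782 -0.2684  0.008 ] 114.37170115924378 24.408580447355423 0.12265451674304692 0.05753898334769474
c2 [ 0.4781 -0.2683  0.008 ] 114.76202536900551 24.280400284656075 0.12185534781091503 0.05872810091917008
```

Cradle: plate centre (0.478,-0.268), head yaw about 114.4°. The near-vertical views leave the height of the rest's notches poorly fixed, so I'll take one more wrist view along the slope normal. That also tests the reach of the later rod grasp.

```bash
cat >> h.py <<'E'
def rest(yaw=98.5):
    y=np.array([np.cos(np.radians(yaw)),np.sin(np.radians(yaw)),0]);z=np.array([0,0,1.]);x=np.cross(y,z)
    return x,y,z,(z-y)/2**.5,(z+y)/2**.5   # x,y,z,n,a
def frame(y,z): return np.c_[np.cross(y,z),y,z]
E
python3 - <<'E'
from m import *
x,y,z,n,a=rest()
for k in("d1","d2"):
    P=[(262,15),(335,128),(57,160)] if k=="d1" else [(660,20),(728,130),(447,168)]
    for h in(.004,.008):
        q=[onplane(W[k],px(k,*p),h) for p in P];c=(q[1]+q[2])/2;d=q[0]-q[2];e=q[0]-q[1]
        print(k,h,c,"lat",c@x,"y",c@y,np.degrees(np.arctan2(d[1],d[0])),np.degrees(np.arctan2(e[1],e[0])),np.linalg.norm(d),np.linalg.norm(e))
S=cam("scene");s=lambda X,Y:(215+(X-266)/4.03,170+(Y-300)/4)
for nm,A,B,C in(("pT",(247,85),(675,88),(452,368)),("pR",(312,178),(738,182),(487,403))):
    p,e=tri((W["d1"],px("d1",*A)),(W["d2"],px("d2",*B)),(S,s(*C)));print(nm,p,e,"lat",p@x,"y",p@y)
go([.485,-.078,.149],frame(x,-n))
E
```

```text
d1 0.004 [0.472  0.0087 0.004 ] lat 0.468060263098732 y -0.06111172010564106 98.41108859494051 -172.07016241998355 0.12838432712045522 0.06864920822659551
d1 0.008 [0.4712 0.0092 0.008 ] lat 0.4673408568428737 y -0.06055302407013299 98.41108859494051 -172.07016241998357 0.1270939585644161 0.06795922696736074
d2 0.004 [0.4713 0.008  0.004 ] lat 0.467268037693316 y -0.06179498518851529 98.93938042830936 -171.09277016980025 0.1294020874973082 0.06748039714058585
d2 0.008 [0.4702 0.0078 0.008 ] lat 0.4661529413805524 y -0.06180669921568522 98.93938042830936 -171.09277016980025 0.1281010146713421 0.0668019157288633
pT [0.4426 0.0465 0.0847] 0.0012871916556617805 lat 0.4446179254905174 y -0.019405229923476885
pR [0.4905 0.0553 0.0848] 0.0004148193581644572 lat 0.4932915455815473 y -0.017762575144708817
turn units [-0.718   1.3818  1.7356] rows 8.143464542063484 | shift units [2.1223 1.1643 3.5852] rows 4.3258857316091595
```

```bash
python3 -m inch '0 0 0 0 -0.0798 0.1535 0.1928;0 0 0 0 -0.0798 0.1535 0.1928;0 0 0 0 -0.0798 0.1535 0.1928;0 0 0 0 -0.0798 0.1535 0.1928;0 0 0 0 -0.0798 0.1535 0.1928'>/dev/null; python3 -m inch '0 0 0 0 -0.0798 0.1535 0.1928;0 0 0 0 -0.0798 0.1535 0.1928;0 0 0 0 -0.0798 0.1535 0.1928;0 0 0 0 -0.0798 0.1535 0.1928;0 0 0 0 0 0 0'
python3 -m inch '0 0.424 0.233 0.717 0 0 0;0 0.424 0.233 0.717 0 0 0;0 0.424 0.233 0.717 0 0 0;0 0.424 0.233 0.717 0 0 0;0 0.424 0.233 0.717 0 0 0'>/dev/null; python3 -m inch '0 0 0 0 0 0 0;0 0 0 0 0 0 0;0 0 0 0 0 0 0'
python3 snap.py e1; python3 - <<'E'
from m import *
x,y,z,n,a=rest();go([.485,-.078,.149],frame(x,-n));print(robot.observe()["qpos"])
f=np.load("e1.npz")["f"];C=cam("wrist");p=.4675*x-.0787*y+.078*z;u,v=proj(C,p).astype(int);print(u,v)
cv2.imwrite("pics/m6.png",cv2.convertScaleAbs(cv2.resize(f[max(v-100,0):v+100,u-130:u+130][...,::-1],None,fx=3,fy=3,interpolation=cv2.INTER_CUBIC),alpha=1.4,beta=-30))
E
```

```text
t: 5.1
tool_pos: [0.4566, -0.2875, 0.1978]
ee_rot: [-1.61, -1.859, -0.667]
wrist_force: [0.5, -0.6, -0.9]
gripper_width: 0.085
grip_force: 0.0
t: 5.9
tool_pos: [0.485, -0.0792, 0.1492]
ee_rot: [-1.609, -1.87, -0.666]
wrist_force: [-0.3, 0.2, 0.7]
gripper_width: 0.0854
grip_force: 0.0
[ 0.4851 -0.0797  0.149 ]
turn units [0.0021 0.0027 0.0011] rows 0.012749265464519273 | shift units [0.0232 0.0034 0.0239] rows 0.03348209872545383
[-0.4965  0.3531  0.1302  1.8869  0.6004  0.7552]
256 190
```

View pics/m6.png

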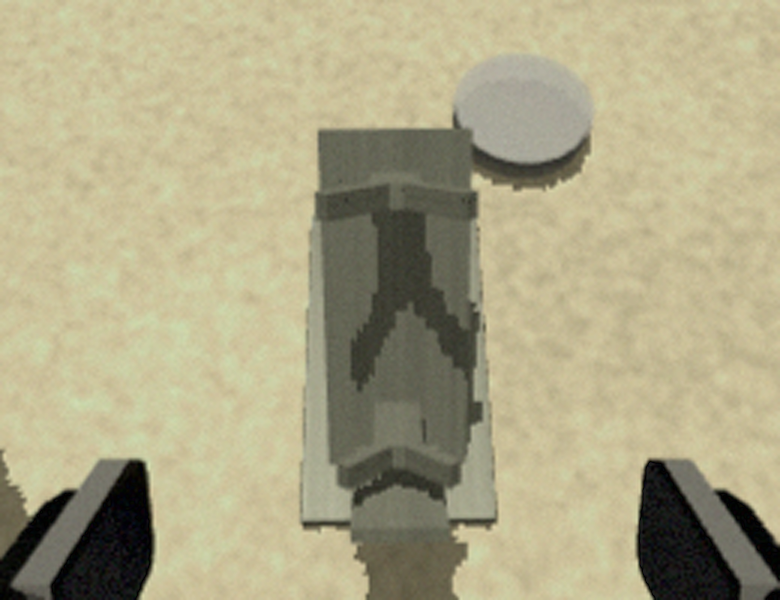

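View along the normal, crop px: plate upper corners (318,130) and (471,130). The wide V has tips (316,205)/(477,205) and its valley at (395.5,196). The narrow V has tips (340,475)/(462,475) and its valley at (399.5,460). The foot plate is at (350–450, 490–540).

```bash
python3 - <<'E'
from m import *
x,y,z,n,a=rest();D=np.load("e1.npz");E=(D["K"],D["P"]);S=cam("scene")
e=lambda X,Y:(126+(X+.5)/3-.5,90+(Y+.5)/3-.5);s=lambda X,Y:(215+(X-266)/4.03,170+(Y-300)/4)
B=np.array([x,a,n])
pts={}
for nm,A,Bq,C,Q in(("pT",(247,85),(675,88),(452,368),(318,130)),("pR",(312,178),(738,182),(487,403),(471,130))):
    p,er=tri((W["d1"],px("d1",*A)),(W["d2"],px("d2",*Bq)),(S,s(*C)),(E,e(*Q)));pts[nm]=p;print(nm,p,er,"lat,a,n",B@p)
h=(B@pts["pT"]+B@pts["pR"])[2]/2+.040
def onh(uv,h):
    o,d=ray(E,uv);return B@(o+d*(h-o@n)/(d@n))
for H in(h-.004,h,h+.004):
    w=onh(e(395.5,196),H-.0198);na=onh(e(399.5,460),H-.0085);print("h",H,"wide",w,"narrow",na,"sep",w[1]-na[1])
    seat=np.array([(w[0]+na[0])/2,(w[1]+.010+na[1]+.092)/2,H]);print("seat",B.T@seat, "lat tilt deg",np.degrees((w[0]-na[0])/.082))
    print("tips lat",[onh(e(*p),H-.003)[0] for p in((316,205),(477,205),(340,475),(462,475))],"footplate top s", onh(e(400,490),H)[1]-seat[1])
o,d=ray(E,e(395.5,196));o2,d2=ray(E,e(399.5,460))
E
```

```text
pT [0.4421 0.0466 0.0853] 0.0015397254868712794 lat,a,n [0.4441 0.0467 0.0739]
pR [0.4905 0.0554 0.0848] 0.00042466741597396143 lat,a,n [0.4933 0.0474 0.0725]
h 0.10921402311547795 wide [0.4684 0.0286 0.0894] narrow [ 0.4698 -0.0586  0.1007] sep 0.08717264452582456
seat [0.4716 0.0182 0.1027] lat tilt deg -0.962107259265526
tips lat [np.float64(0.44474970919760937), np.float64(0.4926709569788619), np.float64(0.45013401311381407), np.float64(0.4904189722037013)] footplate top s -0.10104180210660108
h 0.11321402311547796 wide [0.4684 0.0293 0.0934] narrow [ 0.4698 -0.0564  0.1047] sep 0.08576285876053674
seat [0.4719 0.0164 0.1065] lat tilt deg -0.9467613618594339
tips lat [np.float64(0.44512758406814157), np.float64(0.49227453025563145), np.float64(0.45042488951713927), np.float64(0.4900589325839223)] footplate top s -0.10015750930975628
h 0.11721402311547796 wide [0.4684 0.03   0.0974] narrow [ 0.4698 -0.0543  0.1087] sep 0.08435307299524894
seat [0.4721 0.0145 0.1104] lat tilt deg -0.931415464453419
tips lat [np.float64(0.4455054589386738), np.float64(0.4918781035324011), np.float64(0.4507157659204644), np.float64(0.4896988929641432)] footplate top s -0.09927321651291146
```

```bash
python3 - <<'E'
from m import *
x,y,z,n,a=rest();D=np.load("e1.npz");E=(D["K"],D["P"]);S=cam("scene")
e=lambda X,Y:(126+(X+.5)/3-.5,90+(Y+.5)/3-.5);s=lambda X,Y:(215+(X-266)/4.03,170+(Y-300)/4)
B=np.array([x,a,n])
for nm,A,Bq,Q in(("tipA",(150,155),(600,163),(316,205)),("tipB",(228,240),(656,246),(477,205)),("plateT",(247,85),(675,88),(318,130)),("plateR",(312,178),(738,182),(471,130)),("baseR",(335,128),(728,130),None)):
    if Q:
        for c in(("d1",),("d2",),("d1","d2")):
            p,er=tri((E,e(*Q)),*[(W[k],px(k,*(A if k=="d1" else Bq))) for k in c]);print(nm,c,p,round(er*1e3,2),"lat,a,n",B@p)
# scene: wide V tips and narrow tips
for nm,C,Q in(("wideA",(397,357),(316,205)),("wideB",(450,398),(477,205)),("pT",(452,368),(318,130)),("pR",(487,403),(471,130))):
    p,er=tri((E,e(*Q)),(S,s(*C)));print("scene",nm,p,round(er*1e3,2),B@p)
for q in((303,522),(495,520)): print("base foot corners z=.008",onplane(E,e(*q),.008),B@onplane(E,e(*q),.008), onplane(E,e(*q),.008)@y)
E
```

```text
tipA ('d1',) [0.449  0.0034 0.107 ] 1.56 lat,a,n [0.4446 0.0311 0.1202]
tipA ('d2',) [0.4504 0.0057 0.1053] 0.5 lat,a,n [0.4462 0.0314 0.1176]
tipA ('d1', 'd2') [0.4493 0.0043 0.1071] 2.35 lat,a,n [0.445  0.0318 0.1197]
tipB ('d1',) [0.4946 0.0139 0.102 ] 0.67 lat,a,n [0.4913 0.0302 0.1141]
tipB ('d2',) [0.4944 0.0132 0.1024] 1.03 lat,a,n [0.491  0.03   0.1149]
tipB ('d1', 'd2') [0.4944 0.0135 0.1019] 1.13 lat,a,n [0.4909 0.0298 0.1143]
plateT ('d1',) [0.4421 0.047  0.0868] 1.14 lat,a,n [0.4442 0.0481 0.0747]
plateT ('d2',) [0.4413 0.046  0.0873] 0.01 lat,a,n [0.4432 0.0478 0.0756]
plateT ('d1', 'd2') [0.4419 0.0467 0.0866] 1.47 lat,a,n [0.444  0.0478 0.0748]
plateR ('d1',) [0.4905 0.055  0.0854] 0.02 lat,a,n [0.4932 0.0476 0.0732]
plateR ('d2',) [0.4904 0.0555 0.0846] 0.13 lat,a,n [0.4932 0.0474 0.0722]
plateR ('d1', 'd2') [0.4904 0.0552 0.0851] 0.35 lat,a,n [0.4932 0.0475 0.0728]
scene wideA [0.4492 0.0077 0.1018] 0.12 [0.4454 0.0304 0.1135]
scene wideB [0.4948 0.0271 0.0916] 4.62 [0.4934 0.032  0.0975]
scene pT [0.441  0.0467 0.0847] 1.07 [0.4431 0.0465 0.0733]
scene pR [0.4905 0.0556 0.0847] 0.06 [0.4933 0.0475 0.0723]
base foot corners z=.008 [ 0.4503 -0.0624  0.008 ] [ 0.4361 -0.085   0.0964] -0.12827497191146867
base foot corners z=.008 [ 0.5167 -0.0518  0.008 ] [ 0.5033 -0.0846  0.0959] -0.12757197732599806
```

Combining the views: the plate edge I read is its lower edge, and the tips, notch spacing and base corners agree on axis height h≈0.120 along the normal. That puts the seat at z≈0.113, which the text supports, with yaw ≈99°. I'll back off along the normal and go to the stopper.

```bash
cat >> h.py <<'E'
_x,_y,_z,_n,_a=rest(98.5)
SEAT=.4686*_x+.0400*_a+.120*_n
RX,RY,RZ,RN,RA=rest(99.0)
STOP=np.array([.5018,.2843,.140])
E
python3 -m inch '0 0 0 -0.9 0 0 0;0 0 0 -0.9 0 0 0;0 0 0 -0.9 0 0 0;0 0 0 0 0 0 0' | head -2
python3 - <<'E'
from h import *
print(SEAT)
go([.485,-.1,.28],down(np.radians(112)))
o=robot.observe();C=Ro.from_rotvec(o["ee_rot"]);D=Ro.from_matrix(down(np.radians(112)))
r=(C.inv()*D).as_rotvec()
print([ (C*Ro.from_rotvec(r*k/14)).as_matrix()[:,2] for k in(4,7,10)])
p=np.array([.5018,.2843,.25])-o["tool_pos"];print("shift after turn", D.as_matrix().T@p/.05)
E
```

```text
t: 6.35
tool_pos: [0.4997, -0.1782, 0.2471]
[0.4718 0.0133 0.1131]
turn units [ 1.3472 -1.0455 -3.2576] rows 12.841593449355473 | shift units [-0.3128  1.5597 -0.6588] rows 1.721784330913348
[array([-0.2268,  0.5149, -0.8267]), array([-0.2404,  0.3436, -0.9078]), array([-0.1791,  0.1743, -0.9683])]
shift after turn [-3.5035  8.5602 -0.0588]
```

```bash
python3 -m inch '0 0 0 -0.2 0.0962 -0.0747 -0.2327;0 0 0 -0.2 0.0962 -0.0747 -0.2327;0 0 0 0 0.0962 -0.0747 -0.2327;0 0 0 0 0.0962 -0.0747 -0.2327;0 0 0 0 0.0962 -0.0747 -0.2327'>/dev/null
python3 -m inch '0 0 0 0 0.0962 -0.0747 -0.2327;0 0 0 0 0.0962 -0.0747 -0.2327;0 0 0 0 0.0962 -0.0747 -0.2327;0 0 0 0 0.0962 -0.0747 -0.2327;0 0 0 0 0.0962 -0.0747 -0.2327'>/dev/null
python3 -m inch '0 0 0 0 0.0962 -0.0747 -0.2327;0 0 0 0 0.0962 -0.0747 -0.2327;0 0 0 0 0.0962 -0.0747 -0.2327;0 0 0 0 0.0962 -0.0747 -0.2327;0 -0.35 0.856 0 0 0 0'>/dev/null
python3 -m inch '0 -0.35 0.856 0 0 0 0;0 -0.35 0.856 0 0 0 0;0 -0.35 0.856 0 0 0 0;0 -0.35 0.856 0 0 0 0;0 -0.35 0.856 0 0 0 0'>/dev/null
python3 -m inch '0 -0.35 0.856 0 0 0 0;0 -0.35 0.856 0 0 0 0;0 -0.35 0.856 0 0 0 0;0 0 0 0 0 0 0;0 0 0 0 0 0 0'
python3 - <<'E'
from h import *
print(robot.observe()["qpos"]);go([.5018,.2843,.25],down(np.radians(112)))
E
```

```text
t: 8.85
tool_pos: [0.5015, 0.2293, 0.2594]
ee_rot: [0.607, -3.077, -0.007]
wrist_force: [-0.7, -1.2, -0.1]
gripper_width: 0.0854
grip_force: 0.0
[0.4261 0.1076 0.2533 1.7205 0.0054 0.0368]
turn units [ 0.0099 -0.008   0.0102] rows 0.05691495308820486 | shift units [-0.4169  1.017   0.1886] rows 1.1151891439482022
```

```bash
python3 -m inch '0 -0.21 0.51 0.2 0.0099 -0.008 0.0102;0 -0.21 0.51 0.2 0 0 0;0 0 0 0.4 0 0 0;0 0 0 0 0 0 0;0 0 0 0 0 0 0'
python3 - <<'E'
from h import *
go([.5018,.2843,.150],down(np.radians(112)))
E
```

```text
t: 9.35
tool_pos: [0.502, 0.2827, 0.2206]
ee_rot: [-0.594, 3.084, 0.0]
wrist_force: [-0.7, 0.0, 0.7]
gripper_width: 0.0854
grip_force: 0.0
turn units [ 0.0003  0.0011 -0.0064] rows 0.02270045238615592 | shift units [-0.0077  0.032   1.4114] rows 1.4117711041064103
```

```bash
python3 -m inch '0 0 0.03 0.47 0 0 0;0 0 0 0.47 0 0 0;0 0 0 0.47 0 0 0;0 0 0 0 0 0 0;0 0 0 0 0 0 0'|head -4; python3 -m inch '1 0 0 0 0 0 0;1 0 0 0 0 0 0;1 0 0 0 0 0 0;1 0 0 0 0 0 0;1 0 0 0 0 0 0' 100;python3 -m inch '1 0 0 0 0 0 0;1 0 0 0 0 0 0;1 0 0 0 0 0 0;1 0 0 0 0 0 0;1 0 0 0 0 0 0' 100
```

```text
t: 9.85
tool_pos: [0.5018, 0.285, 0.1513]
ee_rot: [-0.595, 3.083, 0.001]
wrist_force: [0.4, 1.2, 0.7]
t: 10.35
tool_pos: [0.5014, 0.2856, 0.1499]
ee_rot: [-0.597, 3.083, 0.001]
wrist_force: [4.1, -13.4, 7.3]
gripper_width: 0.0123
grip_force: 8.2
t: 10.85
tool_pos: [0.5014, 0.2847, 0.1501]
ee_rot: [-0.596, 3.083, -0.002]
wrist_force: [0.3, -6.6, 2.9]
gripper_width: 0.0086
grip_force: 98.1
```

```bash
python3 -m inch '1 0 0 0 0 0 -0.2;1 0 0 0 0 0 -0.2;1 0 0 0 0 0 -0.2;1 0 0 0 0 0 -0.2;1 0 0 0 0 0 -0.2' 100; python3 -c "
from h import *;print(robot.observe()['ft_torque'])";python3 -m inch '1 0 0 0 0 0 -0.2;1 0 0 0 0 0 -0.2;1 0 0 0 0 0 -0.15;1 0 0 0 0 0 0;1 0 0 0 0 0 0' 100; python3 -c "
from h import *;print(robot.observe()['ft_torque'])"
```

```text
t: 11.35
tool_pos: [0.5013, 0.2842, 0.1501]
ee_rot: [-1.379, 2.823, -0.003]
wrist_force: [-0.7, -8.6, 6.0]
gripper_width: 0.0086
grip_force: 98.3
[-1.85    0.2744 -0.1931]
t: 11.85
tool_pos: [0.5014, 0.2838, 0.1502]
ee_rot: [1.765, -2.599, 0.005]
wrist_force: [0.1, -10.3, 5.7]
gripper_width: 0.0087
grip_force: 98.3
[-2.2128  0.2232  0.0552]
```

```bash
python3 -m inch '1 0.02 0 0 0 0 0;1 0.01 0 -0.05 0 0 0;1 0 0 -0.1 0 0 0;1 0 0 -0.1 0 0 0;1 0 0 0 0 0 0' 100
```

```text
t: 12.35
tool_pos: [0.5006, 0.2839, 0.1629]
ee_rot: [-1.766, 2.598, -0.0]
wrist_force: [-2.3, -6.9, 1.2]
gripper_width: 0.009
grip_force: 98.3
```

```bash
python3 -m inch '1 0.01 0 -0.3 0 0 0;1 0 0 -0.4 0 0 0;1 0 0 -0.4 0 0 0;1 0 0 -0.4 0 0 0;1 0 0 -0.4 0 0 0' 100;python3 -m inch '1 0 0 -0.4 0 0 0;1 0 0 -0.4 0 0 0;1 0 0 -0.2 0 0 0;1 0 0 0 0 0 0;1 0 0 0 0 0 0' 100
python3 - <<'E'
from h import *
R=frame(-RX,-RA);print(robot.observe()["qpos"],SEAT)
# TCP in stopper frame: z=+10mm on axis; stand off 60mm along n, 5 up
off=.0102
T=SEAT+RA*(off+.006)+RN*.10;print(T);go(T,R)
go(T,R,False)
E
```

```text
t: 12.85
tool_pos: [0.5005, 0.2844, 0.2597]
ee_rot: [-1.765, 2.595, 0.002]
wrist_force: [0.5, -0.6, -0.5]
gripper_width: 0.0087
grip_force: 98.1
t: 13.35
tool_pos: [0.5005, 0.2839, 0.3069]
ee_rot: [-1.766, 2.597, 0.001]
wrist_force: [-0.8, 0.4, 0.4]
gripper_width: 0.0088
grip_force: 98.2
[ 0.5157  0.1951  0.4466  1.8211  0.0007 -0.6785] [0.4718 0.0133 0.1131]
[ 0.4811 -0.0452  0.1953]
turn units [ 0.3991  1.466  -0.9665] rows 6.288655029431212 | shift units [2.9759 1.4136 6.1331] rows 6.961974623786299
turn units [ 0.3991  1.466  -0.9665] rows 6.288655029431212 | shift units [ 6.2674 -2.0594  2.2242] rows 6.9619746237863
```

```bash
python3 -m inch '1 0 0 0 0.057 0.2094 -0.1381;1 0 0 0 0.057 0.2094 -0.1381;1 0 0 0 0.057 0.2094 -0.1381;1 0 0 0 0.057 0.2094 -0.1381;1 0 0 0 0.057 0.2094 -0.1381' 100 >/dev/null; python3 -m inch '1 0 0 0 0.057 0.2094 -0.1381;1 0 0 0 0.057 0.2094 -0.1381;1 0 0 0 0 0 0;1 0 0 0 0 0 0' 100
python3 - <<'E'
from h import *
R=frame(-RX,-RA);T=SEAT+RA*.0162+RN*.10;print(robot.observe()["qpos"]);go(T,R)
E
```

```text
t: 14.25
tool_pos: [0.4994, 0.2816, 0.3033]
ee_rot: [1.918, -1.636, 0.791]
wrist_force: [-0.2, -0.2, -0.9]
gripper_width: 0.0087
grip_force: 98.3
[ 0.7984  0.6036  0.7745  2.2765 -0.6009 -0.761 ]
turn units [-0.0027  0.0068  0.0006] rows 0.025658813595249356 | shift units [2.9981 1.3839 6.0516] rows 6.893845164669983
```

```bash
python3 -m inch '1 0.15 0.07 0.3 0 0 0;1 0.37 0.173 0.76 0 0 0' 100 | head -2; python3 -c "
from h import *;print(robot.observe()['qpos'])"
python3 -m inch '1 0.37 0.173 0.76 0 0 0;1 0.37 0.173 0.76 0 0 0;1 0.37 0.173 0.76 0 0 0;1 0.37 0.173 0.76 0 0 0;1 0.37 0.173 0.76 0 0 0' 100 | head -2
python3 -m inch '1 0.37 0.173 0.76 0 0 0;1 0 0 0 0 0 0;1 0 0 0 0 0 0' 100 
python3 - <<'E'
from h import *
R=frame(-RX,-RA);T=SEAT+RA*.0162+RN*.10;print(robot.observe()["qpos"]);go(T,R)
E
```

```text
t: 14.45
tool_pos: [0.4971, 0.225, 0.2851]
[ 0.7382  0.4473  0.5251  2.1411 -0.6309 -0.8258]
t: 14.95
tool_pos: [0.4854, 0.0181, 0.2162]
t: 15.25
tool_pos: [0.4832, -0.0218, 0.2028]
ee_rot: [1.916, -1.643, 0.794]
wrist_force: [0.1, 0.1, -0.1]
gripper_width: 0.0085
grip_force: 98.3
[ 0.3723 -0.0131 -0.147   1.6415 -0.7588 -1.2694]
turn units [-0.0055  0.0093 -0.0106] rows 0.05279739711162001 | shift units [0.2159 0.1144 0.4277] rows 0.49252749693698117
```

```bash
python3 -m inch '1 0.216 0.114 0.428 -0.0055 0.0093 -0.0106;1 -0.4 0 0 0 0 0;1 -0.4 0 0 0 0 0;1 -0.4 0 0 0 0 0;1 -0.3 0 0 0 0 0' 100 >/dev/null; python3 -m inch '1 0 0 0 0 0 0;1 0 0 0 0 0 0;1 0 0 0 0 0 0' 100; python3 snap.py g1
python3 - <<'E'
from h import *
R=frame(-RX,-RA);go(SEAT+RA*.0162+RN*.025,R);o=robot.observe();print(o["ft_torque"])
C=cam("wrist")
S=o["tool_pos"]+Ro.from_rotvec(o["ee_rot"]).apply([0,0,.0102])
for k,p in dict(seat=SEAT,foot=SEAT-.105*RA,wideV=SEAT-.01*RA-.0198*RN,narV=SEAT-.092*RA-.0085*RN,tip=S-.105*RA,flange=S).items(): print(k,proj(C,p))
f=np.load("g1.npz")["f"];cv2.imwrite("pics/g1.png",cv2.convertScaleAbs(cv2.resize(f[60:,130:390][...,::-1],None,fx=1.8,fy=1.8,interpolation=cv2.INTER_CUBIC),alpha=1.4,beta=-30))
E
```

```text
t: 16.05
tool_pos: [0.4736, 0.0085, 0.1416]
ee_rot: [1.917, -1.629, 0.794]
wrist_force: [0.7, -0.3, -1.1]
gripper_width: 0.009
grip_force: 98.2
[0.4735 0.0084 0.1415]
turn units [-0.0025 -0.0039  0.0083] rows 0.033261176423376684 | shift units [0.0255 0.0183 0.0046] rows 0.03170804933805335
[ 0.7549  0.0742 -0.0333]
seat [258.7513 266.9984]
foot [258.2298 208.9134]
wideV [258.5063 283.752 ]
narV [258.2237 221.9259]
tip [257.4211 188.008 ]
flange [257.5006 238.1418]
```

View pics/g1.png

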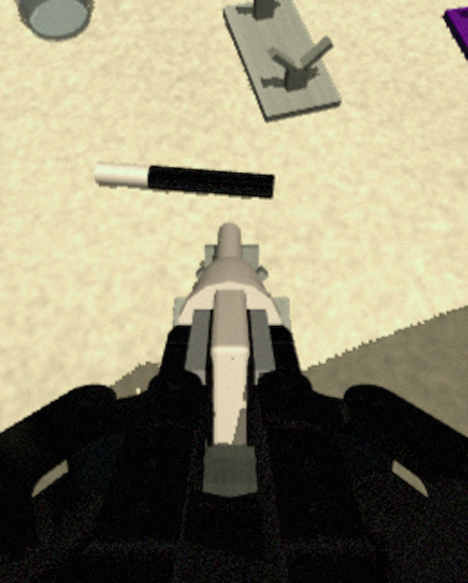

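The rod tip is at px (257,187), where I predicted it, and the rest's V tips lie symmetric about it (crop 180 and 282). Lowering along the normal while watching the force.

```bash
python3 -m inch '1 -0.15 0.018 0 0 0 0;1 -0.15 0 0 0 0 0;1 0 0 0 0 0 0' 100|sed -n 2,4p; python3 -m inch '1 -0.04 0 0 0 0 0;1 -0.02 0 0 0 0 0;1 0 0 0 0 0 0' 100|sed -n 2,4p;python3 -m inch '1 -0.03 0 0 0 0 0;1 0 0 0 0 0 0' 100|sed -n 2,4p; python3 -m inch '1 -0.03 0 0 0 0 0;1 0 0 0 0 0 0' 100|sed -n 2,4p
python3 - <<'E'
from h import *
R=frame(-RX,-RA);go(SEAT+RA*.0102,R);o=robot.observe();f=o["wrist_force"];print("x,n,a",f@RX,f@RN,f@RA,o["ft_torque"])
E
```

```text
tool_pos: [0.4702, 0.0192, 0.1292]
ee_rot: [1.917, -1.626, 0.792]
wrist_force: [-0.4, 0.0, -0.8]
tool_pos: [0.4702, 0.021, 0.1279]
ee_rot: [1.917, -1.627, 0.793]
wrist_force: [-0.3, -0.3, -0.0]
tool_pos: [0.47, 0.022, 0.1268]
ee_rot: [1.917, -1.627, 0.793]
wrist_force: [-0.2, -0.4, 0.5]
tool_pos: [0.4698, 0.0231, 0.1257]
ee_rot: [1.917, -1.627, 0.793]
wrist_force: [0.1, -0.4, -0.6]
turn units [-0.0012 -0.0046  0.0107] rows 0.04106756617606918 | shift units [-0.0376 -0.0088  0.1146] rows 0.12093639674062562
x,n,a 0.06892081872110228 -0.07010271833391778 -0.720043714924475 [ 0.7945  0.1742 -0.0234]
```

```bash
for i in 1; do python3 -m inch '1 -0.025 0 0 0 0 0;1 0 0 0 0 0 0' 100|sed -n 2,4p; python3 -m inch '1 -0.025 0 0 0 0 0;1 0 0 0 0 0 0' 100|sed -n 2,4p; done
python3 - <<'E'
from h import *
R=frame(-RX,-RA);go(SEAT+RA*.0102,R);o=robot.observe();f=o["wrist_force"];print("x,n,a",f@RX,f@RN,f@RA,o["ft_torque"])
E
```

```text
tool_pos: [0.4697, 0.0239, 0.1248]
ee_rot: [1.917, -1.627, 0.793]
wrist_force: [0.6, 0.3, -0.6]
tool_pos: [0.4696, 0.0247, 0.1241]
ee_rot: [1.917, -1.627, 0.794]
wrist_force: [0.2, -0.2, -0.2]
turn units [-0.0015 -0.0052  0.0107] rows 0.04189819362057468 | shift units [ 0.0093 -0.0087  0.1157] rows 0.11638903264971531
x,n,a 0.14397630132743566 0.044949953030463806 -0.30657257075659433 [ 0.5807  0.1137 -0.0414]
```

```bash
python3 -m inch '1 -0.02 0 0 0 0 0;1 0 0 0 0 0 0' 100|sed -n 2,4p; python3 -m inch '1 -0.02 0 0 0 0 0;1 0 0 0 0 0 0' 100|sed -n 2,4p; 
python3 - <<'E'
from h import *
R=frame(-RX,-RA);go(SEAT+RA*.0102,R);o=robot.observe();f=o["wrist_force"];print("x,n,a",f@RX,f@RN,f@RA,o["ft_torque"])
E
```

```text
tool_pos: [0.4696, 0.025, 0.1239]
ee_rot: [1.916, -1.627, 0.795]
wrist_force: [-1.0, -3.9, 4.3]
tool_pos: [0.4695, 0.0252, 0.1237]
ee_rot: [1.915, -1.626, 0.796]
wrist_force: [-0.4, -8.6, 8.2]
turn units [-0.0023 -0.01    0.0101] rows 0.05035609558911992 | shift units [ 0.0217 -0.0074  0.1174] rows 0.11957715133651474
x,n,a -1.702418756886239 11.7318731142158 -0.15008155225874387 [-1.9934 -0.0733 -0.3521]
```

Contact along the normal (12 N) about where I estimated it. Easing off and sliding down-axis to the foot plate.

```bash
python3 -m inch '1 0.015 0 0.04 0 0 0;1 0 0 0.03 0 0 0;1 0 0 0 0 0 0' 100|sed -n 2,4p; python3 -m inch '1 0 0 0.03 0 0 0;1 0 0 0 0 0 0' 100|sed -n 2,4p; 
python3 - <<'E'
from h import *
R=frame(-RX,-RA);go(SEAT+RA*.0102,R);o=robot.observe();f=o["wrist_force"];print("x,n,a",f@RX,f@RN,f@RA,o["ft_torque"])
E
```

```text
tool_pos: [0.47, 0.0228, 0.1216]
ee_rot: [1.916, -1.627, 0.795]
wrist_force: [-1.0, -4.5, 7.3]
tool_pos: [0.4702, 0.0221, 0.121]
ee_rot: [1.917, -1.627, 0.795]
wrist_force: [-5.2, 1.5, 11.4]
turn units [-0.0035 -0.0057  0.01  ] rows 0.042080904173210205 | shift units [ 0.016  -0.0051  0.0335] rows 0.0374752513524496
x,n,a -4.933429929800395 6.389202070357211 9.692936723407131 [-1.0577  0.4942 -0.6751]
```

```bash
python3 -m inch '1 0 0.02 -0.015 0 0 0;1 0 0 0 0 0 0' 30|sed -n 2,6p; python3 -m inch '1 0 0 0 0 0 0;1 0 0 0 0 0 0' 20|sed -n 4,6p; python3 -m inch '0.55 0 0 0 0 0 0;0.55 0 0 0 0 0 0;0.55 0 0 0 0 0 0;0.55 0 0 0 0 0 0;0.55 0 0 0 0 0 0' 20
python3 snap.py g2
```

```text
tool_pos: [0.4697, 0.0222, 0.121]
ee_rot: [1.916, -1.628, 0.797]
wrist_force: [3.5, -5.1, 3.8]
gripper_width: 0.0087
grip_force: 98.3
wrist_force: [3.8, -5.4, 3.5]
gripper_width: 0.0087
grip_force: 98.4
t: 19.3
tool_pos: [0.4688, 0.0225, 0.12]
ee_rot: [1.917, -1.627, 0.793]
wrist_force: [-0.1, 0.2, 0.5]
gripper_width: 0.0382
grip_force: 0.0
[0.4689 0.0225 0.1201]
```

Released: opening 38 mm, no load. Backing off up the axis, clear of the head, then working out the rod-grasp pose (the stopper drains meanwhile).

```bash
python3 -m inch '0.55 0 0 -0.3 0 0 0;0.55 0 0 -0.5 0 0 0;0.55 0 0 -0.7 0 0 0;0.55 0 0 -0.7 0 0 0;0.55 0 0 0 0 0 0'|head -4
python3 - <<'E'
from h import *
S=np.array([.4708,.0151,.1138]);R=frame(-RX,-RN)
T=S-.060*RA-.019*RN+.12*RN;print("T",T);go(T,R)
o=robot.observe();C=Ro.from_rotvec(o["ee_rot"]).as_matrix();print("up 0.1 in tool",C.T@[0,-.08,.10]/.05, o["qpos"])
E
```

```text
t: 19.85
tool_pos: [0.4573, 0.1019, 0.2001]
ee_rot: [1.92, -1.629, 0.796]
wrist_force: [1.2, 0.6, -0.1]
T [ 0.4886 -0.0973  0.1428]
turn units [ 0.0003 -3.0017  0.0143] rows 10.4832385493159 | shift units [ 3.6639  0.005  -2.042 ] rows 4.194496957837108
up 0.1 in tool [ 2.5307  0.2612 -0.2957] [ 0.6168  0.1431 -0.0075  1.8334 -0.6897 -0.9675]
```

```bash
python3 -m inch '0.3 0.83 0 -0.1 0 0 0;0.3 0.83 0 -0.1 0 0 0;0.3 0.83 0 -0.1 0 0 0;0.3 0 0 0 0 -0.273 0;0.3 0 0 0 0 -0.273 0'|head -2
python3 -m inch '0.3 0 0 0 0 -0.273 0;0.3 0 0 0 0 -0.273 0;0.3 0 0 0 0 -0.273 0;0.3 0 0 0 0 -0.273 0;0.3 0 0 0 0 -0.273 0'|head -2
python3 -m inch '0.3 0 0 0 0 -0.273 0;0.3 0 0 0 0 -0.273 0;0.3 0 0 0 0 -0.273 0;0.3 0 0 0 0 -0.273 0;0.3 0 0 0 0 0 0'|head -3
python3 - <<'E'
from h import *
S=np.array([.4708,.0151,.1138]);R=frame(-RX,-RN)
T=S-.060*RA-.019*RN+.12*RN;go(T,R);print(robot.observe()["qpos"])
E
```

```text
t: 20.35
tool_pos: [0.4698, 0.0234, 0.2969]
t: 20.85
tool_pos: [0.4696, 0.0228, 0.2972]
t: 21.35
tool_pos: [0.4696, 0.0212, 0.2925]
ee_rot: [-1.911, 1.638, 0.807]
turn units [ 0.0142  0.0099 -0.012 ] rows 0.07365593871536766 | shift units [ 3.8153 -0.0052  0.4203] rows 3.838358122138157
[-0.3409  0.192   0.219   2.055   0.6699 -2.2271]
```

```bash
python3 -m inch '0.3 0.76 0 0.084 0.0142 0.0099 -0.012;0.3 0.76 0 0.084 0 0 0;0.3 0.76 0 0.084 0 0 0;0.3 0.76 0 0.084 0 0 0;0.3 0.76 0 0.084 0 0 0'|head -2
python3 -m inch '0.3 0 0 0 0 0 0;0.3 0 0 0 0 0 0'|head -3
python3 snap.py k1
python3 - <<'E'
from h import *
S=np.array([.4708,.0151,.1138]);R=frame(-RX,-RN)
T=S-.060*RA-.019*RN+.12*RN;go(T,R)
D=np.load("k1.npz");f=D["f"];C=(D["K"],D["P"])
P={k:proj(C,S+s*RA) for k,s in(("head",.043),("orig",0),("-40",-.04),("tip",-.105))};print(P)
h=cv2.cvtColor(f,cv2.COLOR_RGB2HSV);g=cv2.cvtColor(f,cv2.COLOR_RGB2GRAY).astype(int)
for s in(.03,-.04,-.05,-.06,-.07,-.08):
    u,v=proj(C,S+s*RA);r=int(round(v));row=f[r,int(u)-34:int(u)+34].astype(int);print(s,round(u,1),r,row.sum(1)[::2]//3)
E
```

```text
t: 21.85
tool_pos: [0.4894, -0.0962, 0.1471]
t: 22.05
tool_pos: [0.4892, -0.0951, 0.1482]
ee_rot: [-1.923, 1.633, 0.783]
[ 0.4894 -0.0948  0.1492]
turn units [-0.0039 -0.0156  0.0149] rows 0.0766611938190409 | shift units [0.1236 0.0241 0.0562] rows 0.1379518044018472
{'head': array([258.2609, 284.5113]), 'orig': array([258.5265, 246.8132]), '-40': array([258.7966, 208.474 ]), 'tip': array([259.2915, 138.2413])}
0.03 258.3 273 [ 32  34  28  34  34  35  35  40  44  40  39  42  42  39  63 147 160 162
 164 135  39  41  40  39  43  44  42  41  43  42  48  42  37  43]
-0.04 258.8 208 [173 172 175 173 174 175 113 115 112 115 113 115  82  79  91 104 110 143
 135 104 100 116 116 113 118 116 111 114 126 183 190 190 191 190]
-0.05 258.9 198 [166 163 164 164 164 160 115 113 110 116 114 113  81  77 109 140 154 160
 155 141 110 115 114 112 116 116 113 115 118 192 191 189 186 188]
-0.06 258.9 188 [ 86  85  90  81  85  98 111 112 108  85  83  81  79  80 106 139 152 158
 152 142  99 114 115 112 115 115 114 112 113 186 188 190 187 186]
-0.07 259.0 177 [177 179 180 173 140 107  81  80  78  82  81  82  81  84 127 146 156 158
 152 130  82  81  86 109 112 116 115 113 117 142 170 188 190 193]
-0.08 259.1 167 [184 189 173 145 144  81  81  81  83  82  84  83  78  86 124 145 154 156
 150 131  83  83  82  78  89 117 113 114 117 143 146 185 186 185]
```

The rod is seen at u≈258 against 258.9 predicted, so the stopper lies in the rest as expected. Descending onto the rod and gripping.

```bash
python3 -m inch '0.3 0.124 0.008 0.06 -0.004 -0.0156 0.0149;0.3 0 0 0.7 0 0 0;0.3 0 0 0.7 0 0 0;0.3 0 0 0.5 0 0 0;0.3 0 0 0.3 0 0 0'|head -4
python3 -m inch '0.3 0 0 0.15 0 0 0;0.3 0 0 0 0 0 0;0.3 0 0 0 0 0 0'
python3 - <<'E'
from h import *
S=np.array([.4708,.0151,.1138]);R=frame(-RX,-RN)
T=S-.060*RA-.019*RN;go(T,R)
E
```

```text
t: 22.6
tool_pos: [0.4765, -0.0188, 0.0634]
ee_rot: [-1.914, 1.633, 0.796]
wrist_force: [0.7, 0.5, 0.4]
t: 22.9
tool_pos: [0.4767, -0.0156, 0.0595]
ee_rot: [-1.913, 1.634, 0.793]
wrist_force: [0.0, 0.7, -0.2]
gripper_width: 0.0602
grip_force: 0.0
turn units [-0.0009  0.0024  0.0005] rows 0.008942717965459075 | shift units [-0.0102  0.0206  0.0535] rows 0.05826866041862171
```

```bash
python3 -m inch '0.3 0 0.005 0.04 0 0 0;1 0 0 0 0 0 0;1 0 0 0 0 0 0;1 0 0 0 0 0 0;1 0 0 0 0 0 0' 40
python3 -m inch '1 0 0 0 0 0 0;1 0 0 0 0 0 0;1 0 0 0 0 0 0;1 0 0 0 0 0 0' 90
python3 -c "
from h import *
o=robot.observe();f=o['wrist_force'];print(f@RX,f@RN,f@RA,o['ft_torque'])"
```

```text
t: 23.4
tool_pos: [0.4759, -0.0142, 0.0573]
ee_rot: [-1.912, 1.635, 0.795]
wrist_force: [1.2, -0.3, 0.1]
gripper_width: 0.011
grip_force: 38.9
t: 23.8
tool_pos: [0.4759, -0.0142, 0.0573]
ee_rot: [-1.912, 1.634, 0.794]
wrist_force: [1.7, -4.3, 0.4]
gripper_width: 0.0094
grip_force: 87.8
0.98260165960061 3.5316169941732767 -2.908899490262682 [-0.9402 -0.2325 -0.0661]
```

```bash
cat >> h.py <<'E'
_c=np.radians(114.4);CD=np.array([np.cos(_c),np.sin(_c),0])
CSEAT=np.array([.4565,-.2222,.048])
CR=down(np.radians(204.4));CT=CSEAT-.061*CD-np.array([0,0,.019])
E
python3 -m inch '1 0 0 -0.1 0 0 0;1 0 0 -0.3 0 0 0;1 0 0 -0.6 0 0 0;1 0 0 -0.8 0 0 0;1 0 0 -0.8 0 0 0' 90|sed -n 2,6p
python3 -m inch '1 0 0 -0.6 0 0 0;1 0 0 0 0 0 0;1 0 0 0 0 0 0' 90|sed -n 2,6p
python3 - <<'E'
from h import *
T=CT+[0,0,.10];print(T,robot.observe()["qpos"]);go(T,CR)
o=robot.observe();C=Ro.from_rotvec(o["ee_rot"]).as_matrix();print("stopper now",o["tool_pos"]+C@[-.061,0,-.019],"tip",o["tool_pos"]+C@[.044,0,-.019])
E
```

```text
tool_pos: [0.4898, -0.1055, 0.1499]
ee_rot: [-1.913, 1.634, 0.797]
wrist_force: [0.8, 0.0, -0.4]
gripper_width: 0.0093
grip_force: 87.8
tool_pos: [0.4936, -0.1261, 0.1696]
ee_rot: [-1.912, 1.635, 0.795]
wrist_force: [-0.4, -0.1, -1.4]
gripper_width: 0.0094
grip_force: 87.9
[ 0.4817 -0.2778  0.129 ] [-0.555   0.4412  0.2781  1.9887  0.5664 -2.455 ]
turn units [-0.2013  1.4956 -0.489 ] rows 5.54014405196463 | shift units [2.6637 1.4699 0.812 ] rows 3.148881884614724
stopper now [ 0.4891 -0.0969  0.2262] tip [ 0.5005 -0.1701  0.1518]
```

```bash
python3 -m inch '1 0 0 0 -0.0336 0.2493 -0.0815;1 0 0 0 -0.0336 0.2493 -0.0815;1 0 0 0 -0.0336 0.2493 -0.0815;1 0 0 0 -0.0336 0.2493 -0.0815;1 0 0 0 -0.0336 0.2493 -0.0815' 90 >/dev/null
python3 -m inch '1 0 0 0 -0.0336 0.2493 -0.0815;1 0.67 0.37 0 0 0 0;1 0.67 0.37 0 0 0 0;1 0.67 0.37 0 0 0 0;1 0.67 0.37 0 0 0 0' 90 >/dev/null
python3 -m inch '1 0 0 0.4 0 0 0;1 0 0 0.4 0 0 0;1 0 0 0 0 0 0;1 0 0 0 0 0 0' 90
python3 snap.py n1
python3 - <<'E'
from h import *
go(CT+[0,0,.10],CR)
D=np.load("n1.npz");f=D["f"];C=(D["K"],D["P"])
o=robot.observe();A=Ro.from_rotvec(o["ee_rot"]);S=o["tool_pos"]+A.apply([-.061,0,-.019]);d=A.apply([-1,0,0]);print(S,d,robot.observe()["qpos"])
for k,s in(("orig",0),("plug",-.017),("tip",-.105)): print(k,proj(C,S+s*d))
print("cradle wide valley",proj(C,CSEAT-.01*CD-[0,0,.0198]),"narrow",proj(C,CSEAT-.092*CD-[0,0,.0085]),"centre plate",proj(C,[.4782,-.2684,.008]))
cv2.imwrite("pics/n1.png",cv2.convertScaleAbs(cv2.resize(f[90:350,116:396][...,::-1],None,fx=2.3,fy=2.3,interpolation=cv2.INTER_CUBIC),alpha=1.4,beta=-20))
E
```

```text
t: 26.0
tool_pos: [0.4811, -0.2775, 0.1295]
ee_rot: [2.642, -1.7, -0.002]
wrist_force: [0.5, -0.5, -0.3]
gripper_width: 0.0092
grip_force: 87.9
[ 0.4816 -0.2778  0.1304]
turn units [ 0.0002 -0.0001  0.0032] rows 0.0113220528002535 | shift units [ 0.0009 -0.0021  0.0277] rows 0.02783479842369989
[ 0.4563 -0.2222  0.1494] [-0.4146  0.91   -0.    ] [-0.5231  0.0864 -0.0194  1.4651 -0.0001 -2.5214]
orig [257.1063 360.9633]
plug [257.0743 336.9814]
tip [256.8668 181.4439]
cradle wide valley [256.7373 242.7595] narrow [256.7638 161.316 ] centre plate [256.0644 195.8128]
```

View pics/n1.png

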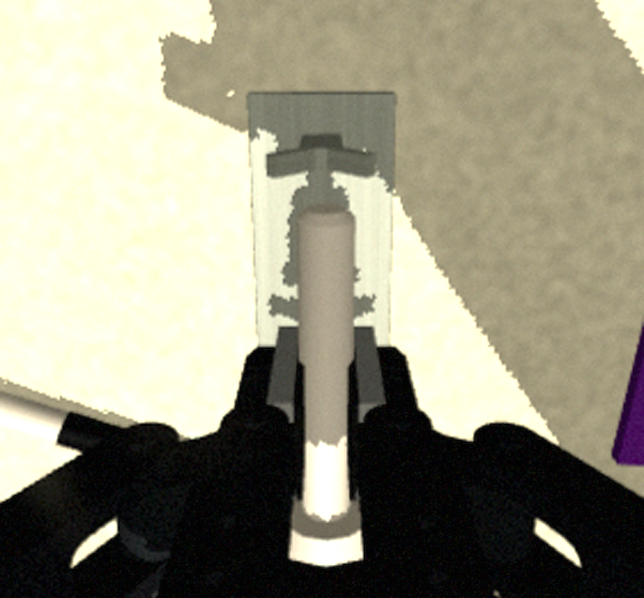

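The rod tip is at crop (327,210), and the narrow V is centred at (322,163). That leaves the cradle about 1.5 mm to −y of the tool, with roughly 0.5° of yaw; along the axis it agrees. Correcting, then lowering with force checks.

```bash
python3 -m inch '1 0 -0.024 0.4 0 0 -0.017;1 0 0 0.5 0 0 0;1 0 0 0.5 0 0 0;1 0 0 0.3 0 0 0;1 0 0 0 0 0 0' 90|sed -n 2,4p
python3 -m inch '1 0 0 0.1 0 0 0;1 0 0 0.06 0 0 0;1 0 0 0 0 0 0' 90|sed -n 2,4p
python3 -m inch '1 0 0 0.04 0 0 0;1 0 0 0 0 0 0' 90|sed -n 2,4p
python3 -c "
from h import *;print(CT,robot.observe()['ft_torque'])"
```

```text
tool_pos: [0.482, -0.2773, 0.0438]
ee_rot: [2.649, -1.688, -0.003]
wrist_force: [-0.3, 0.7, -0.1]
tool_pos: [0.483, -0.2783, 0.0377]
ee_rot: [2.649, -1.689, 0.002]
wrist_force: [0.1, 0.2, -0.2]
tool_pos: [0.4828, -0.2782, 0.0353]
ee_rot: [2.649, -1.689, 0.001]
wrist_force: [0.1, -0.7, -0.5]
[ 0.4817 -0.2778  0.029 ] [-0.0595 -0.0036 -0.0487]
```

```bash
python3 -m inch '1 0 0 0.05 0 0 0;1 0 0 0 0 0 0' 90|sed -n 2,4p
python3 -m inch '1 0 0 0.03 0 0 0;1 0 0 0 0 0 0' 90|sed -n 2,4p
python3 -m inch '1 0 0 0.03 0 0 0;1 0 0 0 0 0 0' 90|sed -n 2,4p
python3 -c "
from h import *;print(robot.observe()['ft_torque'])"
```

```text
tool_pos: [0.4826, -0.2781, 0.0324]
ee_rot: [2.649, -1.689, 0.0]
wrist_force: [0.5, -0.2, -1.0]
tool_pos: [0.4827, -0.2781, 0.0309]
ee_rot: [2.649, -1.689, 0.0]
wrist_force: [0.3, 0.1, -0.7]
tool_pos: [0.4829, -0.2782, 0.0297]
ee_rot: [2.649, -1.689, 0.001]
wrist_force: [1.1, 0.8, 1.0]
[ 0.0263 -0.0537 -0.0643]
```

```bash
python3 -m inch '1 0 0 0.02 0 0 0;1 0 0 0 0 0 0' 90|sed -n 2,4p
python3 -m inch '1 0 0 0.02 0 0 0;1 0 0 0 0 0 0' 90|sed -n 2,4p
python3 -c "
from h import *;print(robot.observe()['ft_torque'])"
```

```text
tool_pos: [0.4831, -0.2782, 0.029]
ee_rot: [-2.649, 1.689, -0.002]
wrist_force: [1.8, 0.4, 2.4]
tool_pos: [0.4832, -0.2782, 0.0289]
ee_rot: [-2.649, 1.689, -0.003]
wrist_force: [-1.4, 2.3, 9.8]
[ 0.5516  0.2727 -0.056 ]
```

```bash
python3 -m inch '1 0 0 0.012 0 0 0;1 0 0 0 0 0 0' 90|sed -n 2,4p
python3 -c "
from h import *;print(robot.observe()['ft_torque'])"
python3 -m inch '0.95 0 0 0 0 0 0;0.9 0 0 0 0 0 0;0.85 0 0 0 0 0 0;0.8 0 0 0 0 0 0;0.6 0 0 0 0 0 0' 20
python3 -m inch '0.5 0 0 0 0 0 0;0.5 0 0 0 0 0 0;0.5 0 0 0 0 0 0'|sed -n 2,6p
```

```text
tool_pos: [0.4832, -0.2782, 0.0288]
ee_rot: [-2.649, 1.689, -0.003]
wrist_force: [-2.6, 3.5, 13.6]
[ 0.7563  0.5498 -0.061 ]
t: 28.75
tool_pos: [0.4825, -0.278, 0.0266]
ee_rot: [2.649, -1.689, -0.001]
wrist_force: [-0.7, -0.8, -0.6]
gripper_width: 0.0301
grip_force: 0.0
tool_pos: [0.4827, -0.2781, 0.0269]
ee_rot: [2.649, -1.689, 0.0]
wrist_force: [-0.0, -0.4, 0.3]
gripper_width: 0.0428
grip_force: 0.0
```

```bash
python3 -m inch '0.5 0 0 -0.3 0 0 0;0.5 0 0 -0.6 0 0 0;0.5 0 0 -0.8 0 0 0;0.5 0 0 -0.8 0 0 0;0.5 0 0 -0.5 0 0 0'|sed -n 2,2p
python3 -m inch '0 0.8 0 -0.4 0 0 0;0 0 0 0 0 0 0;0 0 0 0 0 0 0'|sed -n 2,4p
python3 snap.py q1
python3 -m inch '0 0 0.9 0 0 0 0;0 0 0.5 0 0 0 0;0 0 0 0 0 0 0;0 0 0 0 0 0 0'|sed -n 2,2p
python3 snap.py q2
cat > fin.py <<'E'
from h import *
R=[]
for nm in("q1","q2"):
    D=np.load(nm+".npz");f=D["f"];C=(D["K"],D["P"])
    pr=np.array([proj(C,CSEAT+s*CD) for s in(.043,0,-.105)]);print(nm,"pred head/orig/tip",pr.round(1).tolist())
    poly=cv2.convexHull(np.array([proj(C,CSEAT+s*CD+l*np.array([CD[1],-CD[0],0])) for s in(-.125,.06) for l in(-.028,.028)]).astype(np.int32))
    m=np.zeros(f.shape[:2],np.uint8);cv2.fillPoly(m,[poly],1)
    h=cv2.cvtColor(f,cv2.COLOR_RGB2HSV);g=f.astype(int)
    # profile across axis at a number of stations
    for s in(.03,.0025,-.025,-.05,-.06,-.075,-.1):
        a=proj(C,CSEAT+s*CD);w=np.array([CD[1],-CD[0],0]);ls=np.arange(-.026,.0261,.002)
        print(s,[int(f[tuple(np.round(proj(C,CSEAT+s*CD+l*w))[::-1].astype(int))].mean()) for l in ls])
    ax=np.arange(-.13,.071,.005);print("along",[int(f[tuple(np.round(proj(C,CSEAT+s*CD+[0,0,.003]))[::-1].astype(int))].mean()) for s in ax])
E
python3 fin.py
```

```text
tool_pos: [0.4832, -0.2783, 0.1816]
tool_pos: [0.4997, -0.3148, 0.1978]
ee_rot: [2.648, -1.69, 0.001]
wrist_force: [-0.1, -0.7, -0.7]
[ 0.4993 -0.3142  0.1972]
tool_pos: [0.4355, -0.3433, 0.1972]
[ 0.4361 -0.3432  0.1971]
q1 pred head/orig/tip [[257.2, 293.4], [257.5, 262.8], [258.3, 176.9]]
0.03 [179, 183, 182, 182, 183, 179, 179, 184, 182, 186, 186, 154, 191, 194, 194, 187, 177, 183, 180, 179, 180, 182, 186, 181, 181, 182, 183]
0.0025 [183, 181, 181, 179, 181, 142, 99, 80, 125, 162, 174, 185, 190, 195, 198, 190, 187, 180, 145, 83, 75, 103, 175, 184, 184, 186, 183]
-0.025 [154, 157, 154, 154, 159, 156, 152, 120, 146, 156, 171, 185, 192, 194, 194, 184, 179, 162, 145, 114, 105, 155, 155, 153, 155, 156, 157]
-0.05 [177, 156, 160, 158, 159, 158, 157, 160, 106, 82, 81, 148, 169, 191, 192, 172, 156, 87, 81, 82, 83, 159, 159, 157, 161, 163, 161]
-0.06 [183, 160, 157, 157, 156, 162, 157, 156, 160, 88, 81, 106, 171, 194, 194, 170, 152, 84, 81, 144, 157, 158, 154, 158, 162, 164, 161]
-0.075 [173, 160, 158, 157, 160, 163, 163, 159, 164, 162, 161, 135, 175, 194, 193, 170, 150, 150, 155, 158, 16
[... 923 characters left out ...]
20, 160, 173, 187, 182, 145, 145, 143, 144, 145, 146, 146, 172, 176, 174, 167]
-0.06 [152, 150, 147, 151, 121, 83, 79, 75, 78, 79, 72, 104, 157, 181, 188, 185, 158, 143, 144, 145, 147, 150, 152, 179, 173, 167, 169]
-0.075 [153, 151, 150, 153, 154, 148, 144, 129, 78, 81, 80, 114, 162, 185, 188, 182, 155, 142, 142, 142, 148, 150, 143, 175, 178, 179, 178]
-0.1 [154, 154, 152, 149, 152, 153, 136, 51, 51, 68, 74, 105, 156, 183, 186, 177, 147, 118, 125, 130, 151, 150, 149, 179, 180, 181, 180]
along [175, 89, 146, 79, 103, 150, 185, 183, 184, 184, 186, 186, 187, 186, 183, 181, 186, 184, 182, 149, 181, 183, 182, 182, 184, 183, 182, 94, 182, 185, 170, 178, 182, 184, 184, 174, 171, 171, 176, 172, 175]
```

Both final wrist views agree. The rod runs straight within about 1 mm of the cradle axis, from the tip at −105 mm to the head at about +43 mm. There is no parallax offset between the two views, so it lies level at about 48 mm. Handing in.

```bash
python3 -c "
from workcell import robot
print(robot.observe()['t'],robot.hand_in())"
```

```text
the job is handed in; nothing more can be done
30.35 None
```

The stopper was twisted free, drained on the drip rest, and laid level in the grey cradle with its thick part in the wide notch; I handed the job in at 30.35 s with the gripper clear, though I did no separate final camera check that the loose bystanders had stayed put.

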